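# Press a bush home with the hand press

### The job

A flanged brass bush has been started in its housing under the ram of the green hand press, and the press lever is held up by its pawl. Press the red release bar down onto the lever so that the pawl comes free of the toothed quadrant, and keeping it pressed push the lever down past the teeth until the bush is fully home, its flange down on the housing; then let go, so that the pawl springs back to the teeth. Only press and push, lift nothing, and leave the housing in its place under the ram and the other things on the bench where they are.

Things in the scene. Friction and masses are not known exactly. Their poses are not given: they have to be found in the camera images.
- press: Green C-frame hand press, screwed to the bench, 230 by 120 mm, 272 mm high; place and heading vary. Origin: centre of its underside; -x points to its front (the way the lever points), +y to the side with lever, pawl and quadrant, z up. Head: x -64 to 106, y -35 to 35, z 160 to 272 mm. Anvil plate r 52 mm round x -30, y 0, top at z 48 mm.
- ram (a joint): Travel of the ram, m, growing downward: steel bar 22 mm square at x -30, y 0 mm of the press, standing out of the head up to z 312 mm at 0. The lever drives it, 22 mm per rad.
- quadrant: Steel quadrant fixed on the press's side (y 38 to 46 mm), a toothed sector about the pivot, tooth tips at radius 92 mm. Frame as press. Its sawteeth, one per 0.13 rad, stop the lever's way down while the pawl is in them, however hard it is pushed; upward the pawl clicks over them.
- pivot (a point): The lever's turning axis, which runs along the press's y axis at height 200 mm; this point lies on it in the mid-plane of the lever bar (y 62 mm in the press frame).
- lever (a joint): Press lever angle, rad, growing downward. At 0 it points forward and 26 degrees above level, at 0.45 it is level. Flat bar reaching 235 mm from the pivot; its last 90 mm a black grip 26 mm deep, 18 mm wide. Starts at 0 to 0.3; the ram meets the bush at 0.37 to 0.44, the bush is home at 0.82 to 0.87. Stays where left (friction 0.9 N m, own weight about 0.4 N m).
- pawl (a joint): Pawl angle, rad, growing as the red bar is pressed to the lever; pin on the lever's middle line, 90 mm from the pivot. 0 to 0.17: nose in or on the teeth; above 0.2: clear; 0.32: stop, bar just over the grip. The spring asks 2 to 5 N at the bar, up to 12 N with the teeth loaded; let go, it springs back. At the stop, pushing on takes the lever down, 10 to 14 N with the bush under the ram.
- release_bar: Red round plastic bar across the lever, 46 mm long, 16 mm thick, on the pawl's arm above the black grip. Origin: its centre, in the lever's mid-plane; y along the bar, parallel to the lever's axis. At rest it is 172 mm out along the lever from the pivot and 48 mm square above the lever's middle line; at the pawl's stop 183 mm out and 20 mm above.
- housing: Loose cast aluminium housing, about 0.4 kg, on the anvil plate under the ram: square foot 84 by 84 by 12 mm with a round boss, r 30 mm, up to 42 mm. Origin: centre of its underside, z up.
- bush (a joint): How far the brass bush (flange r 18 mm, 4 mm thick, shank r 13 mm) has been pressed into the housing, m. 0: the flange stands 10 mm above the boss; 0.010: fully home, the flange lies on the boss. It is a tight fit (about 50 N, from the ram only) and stays where it is pressed.
- done_housing: Loose bystander: a finished housing with its bush home, 84 by 84 mm, 46 mm high. Origin: centre of its underside.
- bush_bin: Loose bystander: open red bin with bushes, 150 by 110 mm, 50 mm high. Origin: centre of its underside.
- hammer: Loose bystander: hammer lying on the bench. Origin: under its middle.
- spanner: Loose bystander: spanner lying on the bench. Origin: under its middle.
- drift: Loose bystander: brass drift, a lying rod 20 mm thick and 130 mm long. Origin: under its middle.
- spray_can: Loose bystander: blue spray can with a white cap, r 29 mm, 190 mm high. Origin: centre of its underside.
- grease_tin: Loose bystander: tin with a black cap, r 36 mm, 75 mm high. Origin: centre of its underside.
- mug: Loose bystander: white mug, r 40 mm, 92 mm high. Origin: centre of its underside.
Mind the look-alikes: they are no part of the job. What is shaped like the housing but brown or purple is not meant.

How it is judged:
On the way, in this order (a step that is already met when the one before it is completed fails the run):
1. the release bar is pressed and the pawl is clear of the teeth, with the bush still standing proud (value of joint pawl above 0.2 rad and value of joint bush below 0.006 m), for 0.1 s.
2. the lever has been pushed down and the bush is home (within 1 mm) (value of joint bush above 0.009 m), for 0.1 s.
At the end, for the whole second after the job is handed in: The bush is home to within 1 mm of its flange lying on the housing, the pawl is back against the teeth (below 0.2 rad), the housing stands level on the anvil within 18 mm of the ram's axis along each press axis, and lever and housing are at rest (value of joint bush above 0.009 m and value of joint pawl below 0.2 rad and x of housing in the frame of press between -0.048 and -0.012 m and y of housing in the frame of press between -0.018 and 0.018 m and angle between housing's own z axis and vertical below 0.08 rad and height (world z) of housing below 0.055 m and linear speed of housing below 0.02 m/s and velocity of joint lever between -0.05 and 0.05 rad/s); the robot touches nothing.
It fails at once if the housing is lifted off the anvil, tipped or pushed 15 mm or more (distance of housing from where it was at the start of the episode above 0.015 m or angle between housing's own z axis and vertical above 0.15 rad).
It fails at once if another thing on the bench (finished housing, bin of bushes, hammer, spanner, drift, spray can, grease tin, mug) is moved by more than 25 mm or picked up (distance of any of done_housing, bush_bin, hammer, spanner, drift, spray_can, grease_tin, mug from where it was at the start of the episode above 0.025 m).
It also fails if it takes over 40 s, if anything falls off the work surface, if the arm or the gripper's body presses on something with over 40 N, if the wrist force passes 120 N, or if a joint passes its speed limit or range.

### The arm

A 6-joint arm with a two-finger parallel gripper is mounted at the origin on the work surface. World frame = base frame: x ahead of the robot, y to its left, z up, the work surface at z = 0. Lengths are in m, angles in rad, forces in N, time in s.
With the tool pointing down it reaches from about 0.3 to 0.775 m from the base axis. Payload 14.6 kg.
Tool frame: the origin (TCP) lies on the centre line of the jaws, within the pads' length; the fingertips stand 19 mm ahead of it and the grasp point (between the pads) is the TCP; z points along the fingers, y is the direction in which the jaws open and shut (so a half turn about z gives the same grasp; the last joint's range is limited). The gripper opens to 94 mm and grips with 3 to 60 N. Pads are 16 mm wide; open, the fingers measure 119 mm over their backs; the gripper's body (75 mm by 177 mm) begins 78 mm behind the grasp point.
Start: joints at [1.104, 0.3, 1.521, -0, 1.321, -0.067], TCP at [0.214, 0.507, 0.224] pointing down, gripper open.
Joint ranges: [-3.03, 3.03], [-0.79, 2.21], [0.23, 2.52], [-1.04, 4.18], [0, 3.07], [-2.55, 2.55]. Speed limits (rad/s): [2.22, 2.22, 2.57, 3.14, 3.14, 3.14].

### API

Orientations are given as [roll, pitch, yaw] about the fixed x, y, z axes, in that order (R = Rz(yaw) Ry(pitch) Rx(roll)).
In Python, from station import ctrl gives the robot as it stands. The module is installed in compiled form; this text tells all that it offers.
- The arm moves only by the shell command python3 -m creep 'ROWS' [FORCE]. ROWS is a JSON object of lists of equal length, an entry for each row: "translation": the shift along the world's x, y, z in mm, a list of three; "yaw": the turn about the world's z in rad; "gripper": the closure in counts, from 0 (fully open) to 255 (shut). A call has 1 to 5 rows; each row is the pose to reach, as a shift and turn from the pose measured when the call began; what a row does not reach only later rows make up. A row lasts 1/12 s, in which the tool goes at most 41.7 mm and 7.16 degrees, less where a joint would pass 70% of its speed; a pose out of reach is approached as far as the arm can. A call with a gripper value outside its range is refused whole. The fingers move at their own pace and stop on an object; FORCE is the grip in N (left out, the last holds). Time passes only in rows, so rows that repeat a pose let the fingers close. It gives the time, the measured TCP pose, the force and the opening at its end, in the units of the state.
- ctrl.get_obs(): the state, without advancing time (a new reading comes with each control period).
- ctrl.camera(name): name is "scene" or "side" or "wrist"; returns a dict with "pixels" (384x512x3 uint8, red, green, blue), "depth" (384x512 float32, m along the optical axis (not along the pixel's ray), 0 where there is no reading), "fx", "fy", "cx", "cy" (pixels), "R" (3x3) and "t" (3): a world point X has camera coordinates R X + t; the wrist camera has in their place "tool_from_camera" (4x4, takes a point from camera to tool coordinates, whose origin is the TCP and whose axes are the flange's). Camera axes: x right, y down, z forward; pixel columns grow to the right and rows downward; lengths in m; the calibration is good to about 2 mm. A picture is of the moment at which its call begins: read the wrist's pose just before it.
- ctrl.hand_in(): hands the job in, once; it reports no verdict.
The state is a dict: "time_s": time; "qpos": joint angles; "joint_vel": joint speeds; "tau": joint torques, N m; "ee_pos": TCP position; "eef_rot": TCP orientation; "force": force on the tool from outside, world axes, zero at the start; "moment": the same for the moment, N m; "grip_width": finger opening in m.
Only numpy, scipy, OpenCV 4.12 (cv2) and the standard library are available. Lean on these libraries where they do the work, as an engineer would, in place of code of your own. Each camera call takes 0.05 s, during which the arm holds its last target. There are 200 camera calls.

## Working session

There is one attempt and no reset: what is moved stays moved. The work goes in short steps, Python scripts to look and compute and a shell command to move; the robot and the scene stay as the last step left them, time stands still between calls to the robot, and variables do not carry over. Pictures are saved under pics/ and viewed, about 8 in all and at most 12, crops included, and the job is handed in when it is done.

```bash
mkdir -p pics
cat > h.py <<'E'
import numpy as np, cv2
from station import ctrl
def cloud(c):
    v,u=np.mgrid[0:384,0:512]; d=c["depth"]
    P=np.stack([(u-c["cx"])/c["fx"]*d,(v-c["cy"])/c["fy"]*d,d],-1)
    return (P-np.array(c["t"]))@np.array(c["R"])
def proj(c,X):
    p=np.array(c["R"])@np.array(X)+np.array(c["t"]); return p[0]/p[2]*c["fx"]+c["cx"],p[1]/p[2]*c["fy"]+c["cy"]
E
python3 - <<'E'
from h import *
import pickle
o=ctrl.get_obs(); print(o)
ims=[]
for n in("scene","side"):
    c=ctrl.camera(n); pickle.dump(c,open(n+".pkl","wb")); ims.append(cv2.cvtColor(c["pixels"],cv2.COLOR_RGB2BGR))
    print(n,-np.array(c["R"]).T@np.array(c["t"]))
cv2.imwrite("pics/a.png",ims[0]);cv2.imwrite("pics/b.png",ims[1])
E
```

```text
{'time_s': 0.0, 'qpos': array([ 1.10441749e+00,  3.00463314e-01,  1.52157953e+00, -1.30855508e-05,
        1.32069592e+00, -6.66018647e-02]), 'joint_vel': array([-0.00100373, -0.00090045,  0.00057586, -0.00084191, -0.00128643,
       -0.00147837]), 'tau': array([ 2.06467776e-03, -5.31797898e+01, -3.52752221e+01,  7.09346286e-02,
        2.42553593e-02, -7.89992328e-05]), 'ee_pos': array([0.21396564, 0.50641387, 0.22389124]), 'eef_rot': array([-3.14044824e+00, -6.36300306e-05,  2.74181889e+00]), 'force': array([-0.4635525 , -0.3214489 , -0.71340166]), 'moment': array([0.00345172, 0.0086747 , 0.0269769 ]), 'grip_width': 0.09403365317899258}
scene [1.02263949 0.50908667 0.98166211]
side [ 0.3503457  -1.22829029  0.9152906 ]
```

View pics/a.png

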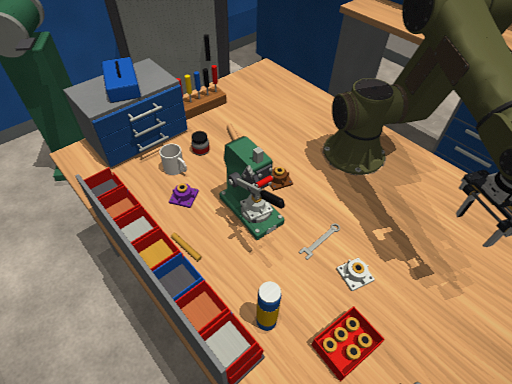

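View pics/b.png

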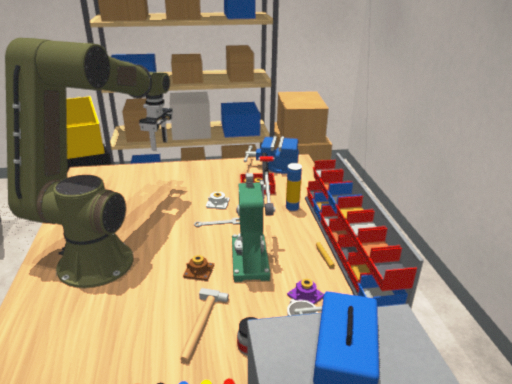

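The scene view shows the green press around (250,185), with the red bar at about (264,182), the black grip at (270,198) and the lever pointing towards the camera's lower right. In the side view the press is at (250,230), seen from behind. The brown (281,178) and purple (183,195) housings are look-alikes, and the white one at (355,273) is the finished bystander. The one meant is the housing under the ram at (260,212). Next I'll measure the press pose and the bar.

Run:
```python
from h import *
import pickle
c=pickle.load(open("scene.pkl","rb")); P=cloud(c)
hsv=cv2.cvtColor(c["pixels"],cv2.COLOR_RGB2HSV); H,S,V=[hsv[...,i].astype(int) for i in range(3)]
roi=np.zeros((384,512),bool); roi[125:245,210:300]=1
g=roi&(H>55)&(H<95)&(S>80)&(P[...,2]>0.01)
top=g&(abs(P[...,2]-0.272)<0.006)
def rect(m,n):
    q=(P[m][:,:2]*1000).astype(np.float32); print(n,m.sum(),cv2.minAreaRect(q),np.median(P[m],0))
rect(top,"headtop")
base=g&(P[...,2]<0.05)&(P[...,2]>0.005); rect(base,"base")
red=roi&((H<6)|(H>174))&(S>150)&(V>80)&(P[...,2]>0.15); rect(red,"red")
q=P[red]; print("z",q.min(0),q.max(0),"pix",np.argwhere(red).mean(0)[::-1])
blk=roi&(V<55)&(P[...,2]>0.15); rect(blk,"blk"); q=P[blk]; print(q.min(0),q.max(0))
s=pickle.load(open("side.pkl","rb")); Ps=cloud(s)
hs=cv2.cvtColor(s["pixels"],cv2.COLOR_RGB2HSV); 
r=((hs[...,0]<6)|(hs[...,0]>174))&(hs[...,1]>150)&(Ps[...,2]>0.15)&(Ps[...,1]<.6)&(Ps[...,0]<.75); print("side red",r.sum(), np.median(Ps[r],0) if r.any() else 0)
gs=(hs[...,0]>55)&(hs[...,0]<95)&(hs[...,1]>80)&(abs(Ps[...,2]-.272)<.006)
q=(Ps[gs][:,:2]*1000).astype(np.float32); print(len(q),cv2.minAreaRect(q) if len(q) else 0)
a=c["pixels"][125:250,200:320][...,::-1]; b=s["pixels"][140:290,200:320][...,::-1]
a=cv2.resize(a,None,fx=4,fy=4,interpolation=2); b=cv2.resize(b,(400,500),interpolation=2)
a=cv2.resize(a,(400,500)) ; cv2.imwrite("pics/c.png",np.hstack([a,b]))
```

```text
headtop 636 ((531.3641967773438, -21.2222900390625), (236.9726104736328, 88.47208404541016), 75.82122802734375) [ 0.52842355 -0.07042376  0.27332248]
base 787 ((523.6629638671875, -48.64490509033203), (226.0888671875, 118.48152923583984), 85.35452270507812) [0.55628725 0.0119405  0.03148691]
red 96 ((551.709716796875, 48.0859489440918), (145.5691680908203, 37.58829116821289), 38.38611602783203) [0.59380977 0.08443633 0.32210232]
z [0.49188473 0.00639038 0.18194433] [0.61641118 0.09034582 0.32614009] pix [264.35416667 180.59375   ]
blk 806 ((727.835205078125, 219.3090362548828), (814.716552734375, 140.56814575195312), 54.296566009521484) [0.55585089 0.0010108  0.25037812]
[ 0.49463193 -0.15234851  0.16471817] [1.02263949 0.50908667 0.98166211]
side red 123 [ 0.39730588 -0.6584138   0.31447746]
451 ((518.1102905273438, -70.60904693603516), (134.41070556640625, 68.63518524169922), 85.57245635986328)
```

View pics/c.png

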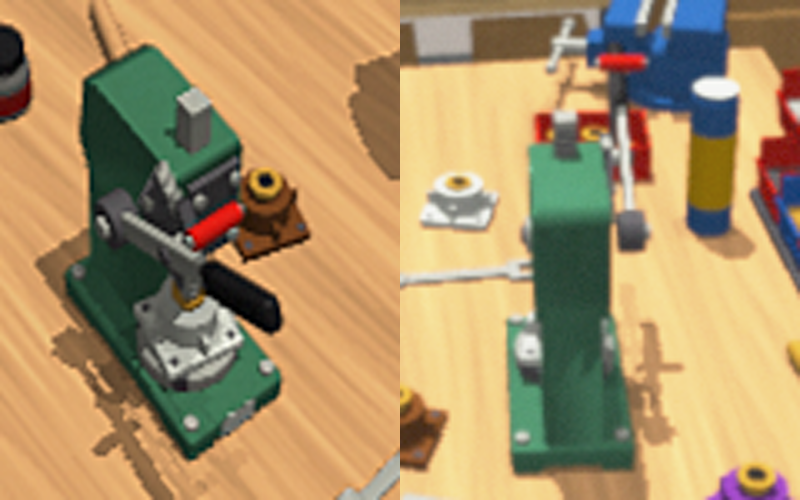

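The crop confirms the geometry. The front of the press points to world +y (axis about (0.08, 1.0)) and the lever is on the world +x side. The lever is up, with the red bar just above the black grip. That puts the bar centre at about (0.595, 0.081, 0.316), so the lever angle is near 0.02. I'll raise the closed fingers and go over it.

```bash
python3 -m creep '{"translation":[[0,0,40],[0,0,80],[0,0,120],[0,0,160],[0,0,190]],"yaw":[0.1,0.2,0.3,0.32,0.32],"gripper":[255,255,255,255,255]}' 20
python3 -m creep '{"translation":[[25,-28,0],[50,-56,0],[75,-84,0],[100,-112,0],[125,-140,0]],"yaw":[0,0,0,0,0],"gripper":[255,255,255,255,255]}'
python3 -m creep '{"translation":[[25,-28,0],[50,-56,0],[75,-84,0],[100,-112,0],[125,-140,0]],"yaw":[0,0,0,0,0],"gripper":[255,255,255,255,255]}'
```

```text
time_s: 0.52
ee_pos: [0.2138, 0.5061, 0.4173]
eef_rot: [3.14, 0.001, 3.064]
force: [0.1, 0.8, 0.2]
grip_width: 0.0639
time_s: 0.93
ee_pos: [0.3396, 0.3646, 0.4171]
eef_rot: [3.141, 0.001, 3.064]
force: [0.4, 0.5, 0.3]
grip_width: 0.0306
time_s: 1.35
ee_pos: [0.4654, 0.223, 0.417]
eef_rot: [3.141, 0.0, 3.064]
force: [0.5, 1.2, 0.0]
grip_width: 0.001
```

```bash
python3 -m creep '{"translation":[[26,-28,0],[52,-56,0],[78,-84,0],[104,-112,0],[130,-140,0]],"yaw":[0,0,0,0,0],"gripper":[255,255,255,255,255]}'
python3 -m creep '{"translation":[[0,0,-20],[0,0,-40],[0,0,-50],[0,0,-50]],"yaw":[0,0,0,0],"gripper":[255,255,255,255]}'
python3 - <<'E'
from h import *
o=ctrl.get_obs(); print(o["ee_pos"],o["force"])
c=ctrl.camera("scene");s=ctrl.camera("side")
t=o["ee_pos"]-[0,0,.019]; 
out=[]
for k in(c,s):
    u,v=map(int,proj(k,t)); im=k["pixels"][...,::-1].copy(); y,x=max(v-60,0),max(u-50,0); print(u,v,x,y)
    out.append(cv2.resize(im[y:y+125,x:x+100],(400,500),interpolation=2))
cv2.imwrite("pics/d.png",np.hstack(out))
P=cloud(c);h=cv2.cvtColor(c["pixels"],cv2.COLOR_RGB2HSV)
for k,P,b in((c,cloud(c),0),(s,cloud(s),1)):
    h=cv2.cvtColor(k["pixels"],cv2.COLOR_RGB2HSV)
    m=((h[...,0]<6)|(h[...,0]>174))&(h[...,1]>150)&(h[...,2]>80)&(np.linalg.norm(P-[.595,.082,.316],axis=-1)<.05)
    print(m.sum(),np.median(P[m],0),P[m].min(0),P[m].max(0))
E
```

```text
time_s: 1.77
ee_pos: [0.5964, 0.0812, 0.4166]
eef_rot: [3.141, -0.0, 3.064]
force: [-1.0, 0.4, 1.0]
grip_width: 0.0002
time_s: 2.1
ee_pos: [0.5959, 0.0813, 0.3642]
eef_rot: [3.141, -0.004, 3.064]
force: [0.3, 0.0, 0.8]
grip_width: 0.0005
[0.59594014 0.08125717 0.36415736] [0.26442145 0.02883452 0.78081405]
263 173 213 113
267 150 217 90
93 [0.59461034 0.08394963 0.32199457] [0.56986442 0.07488045 0.30949052] [0.61718908 0.09025692 0.32776534]
53 [0.59123573 0.07479608 0.31794823] [0.57101769 0.06821002 0.3096065 ] [0.61294835 0.08554174 0.32333922]
```

View pics/d.png

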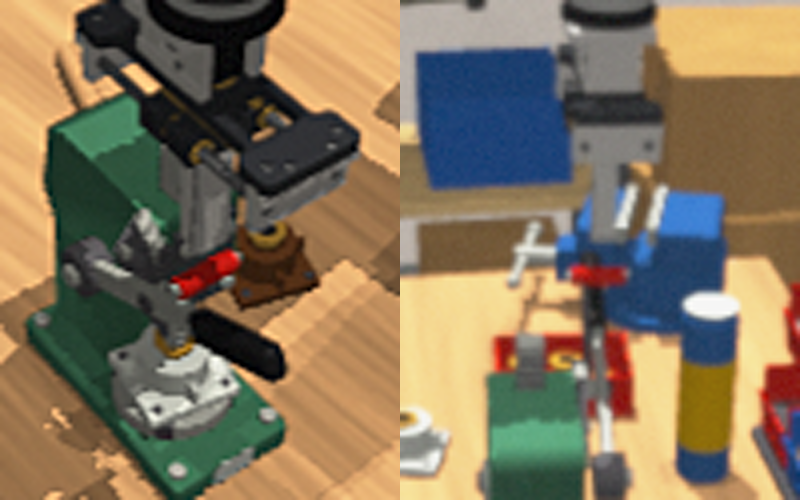

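The closed fingertips are right above the middle of the red bar in both views (scene about (263,180), side about (267,158)). I'll press along the bar's arc, forward and down.

```bash
python3 -m creep '{"translation":[[0,0,-12],[0,2,-20],[0,6,-26],[1,9,-30],[1,9,-30]],"yaw":[0,0,0,0,0],"gripper":[255,255,255,255,255]}'
python3 -m creep '{"translation":[[0,4,-4],[1,8,-8],[1,12,-12],[1,14,-15],[1,14,-15]],"yaw":[0,0,0,0,0],"gripper":[255,255,255,255,255]}'
python3 - <<'E'
from h import *
o=ctrl.get_obs(); print(o["ee_pos"],o["force"])
c=ctrl.camera("scene");P=cloud(c);h=cv2.cvtColor(c["pixels"],cv2.COLOR_RGB2HSV)
m=((h[...,0]<6)|(h[...,0]>174))&(h[...,1]>150)&(h[...,2]>80)&(np.linalg.norm(P-[.597,.095,.30],axis=-1)<.06)
print(m.sum(),np.median(P[m],0),P[m].min(0),P[m].max(0))
cv2.imwrite("pics/e.png",cv2.resize(c["pixels"][120:245,210:310,::-1],(480,600),interpolation=2))
E
```

```text
time_s: 2.62
ee_pos: [0.5972, 0.0915, 0.3371]
eef_rot: [3.141, -0.0, 3.065]
force: [0.2, 0.2, -0.4]
grip_width: 0.0007
time_s: 3.03
ee_pos: [0.598, 0.106, 0.3212]
eef_rot: [3.141, -0.001, 3.066]
force: [0.6, -0.0, -0.6]
grip_width: 0.0008
[0.59802624 0.10597144 0.32124871] [ 0.61606797 -0.02630704 -0.55350632]
36 [0.60914872 0.08269788 0.32205055] [0.59646396 0.07610521 0.30994793] [0.61680107 0.09332485 0.34599989]
```

View pics/e.png

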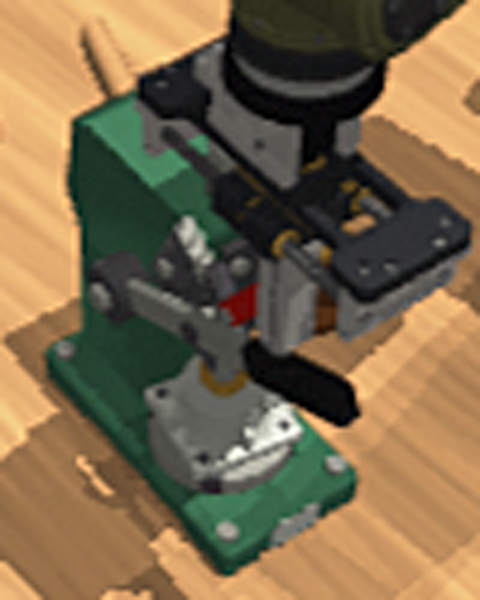

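The fingers slid past in front of the bar: it is still at rest behind them (left of the fingertips at (240,305) in the crop) and there is no force. I moved forward too soon. I'll go back up and press straight down first until I feel contact.

```bash
python3 -m creep '{"translation":[[0,2,15],[0,2,35],[0,-12,35],[0,-26,35],[0,-26,35]],"yaw":[0,0,0,0,0],"gripper":[255,255,255,255,255]}'
python3 -m creep '{"translation":[[0,0,-6],[0,0,-10],[0,0,-13],[0,0,-13]],"yaw":[0,0,0,0],"gripper":[255,255,255,255]}'
python3 -m creep '{"translation":[[0,0,-3],[0,0,-5],[0,0,-5]],"yaw":[0,0,0],"gripper":[255,255,255]}'
python3 - <<'E'
from h import *
o=ctrl.get_obs(); print(o["ee_pos"],o["force"])
c=ctrl.camera("scene");P=cloud(c);h=cv2.cvtColor(c["pixels"],cv2.COLOR_RGB2HSV)
m=((h[...,0]<6)|(h[...,0]>174))&(h[...,1]>150)&(h[...,2]>80)&(np.linalg.norm(P-[.597,.095,.30],axis=-1)<.06)
print(m.sum(),np.median(P[m],0))
E
```

```text
time_s: 3.5
ee_pos: [0.5981, 0.0769, 0.356]
eef_rot: [3.141, -0.002, 3.064]
force: [-0.4, 0.8, -0.9]
grip_width: 0.0007
time_s: 3.83
ee_pos: [0.5979, 0.0771, 0.3418]
eef_rot: [-3.142, -0.003, 3.064]
force: [0.4, -0.2, 0.0]
grip_width: 0.0004
time_s: 4.08
ee_pos: [0.5983, 0.0785, 0.3388]
eef_rot: [3.139, 0.001, 3.065]
force: [0.1, 6.0, 13.0]
grip_width: 0.0008
[0.59830708 0.07846574 0.33876797] [ 0.11974357  6.00617696 12.96642456]
71 [0.59543782 0.08742091 0.31840007]
```

Contact made: 13 N up on the tool, and the bar is moving. Now I'll follow its arc in small steps.

```bash
python3 -m creep '{"translation":[[0,2,-4],[0,5,-8],[0,7,-10],[0,7,-10]],"yaw":[0,0,0,0],"gripper":[255,255,255,255]}'
python3 - <<'E'
from h import *
o=ctrl.get_obs(); print(o["ee_pos"],o["force"])
c=ctrl.camera("scene");P=cloud(c);h=cv2.cvtColor(c["pixels"],cv2.COLOR_RGB2HSV)
m=((h[...,0]<6)|(h[...,0]>174))&(h[...,1]>150)&(h[...,2]>80)&(np.linalg.norm(P-[.597,.095,.30],axis=-1)<.06)
print(m.sum(),np.median(P[m],0),P[m].min(0),P[m].max(0))
E
```

```text
time_s: 4.47
ee_pos: [0.5983, 0.0864, 0.3294]
eef_rot: [3.139, 0.003, 3.066]
force: [-0.0, 0.9, 1.0]
grip_width: 0.0008
[0.59833399 0.08635085 0.32935546] [-0.03663861  0.94326502  0.98152534]
74 [0.59547992 0.09696888 0.30966227] [0.57009683 0.08029562 0.27126656] [0.6174266  0.10193689 0.31457256]
```

```bash
python3 -m creep '{"translation":[[0,3,-3],[1,6,-6],[1,9,-9],[1,11,-11],[1,11,-11]],"yaw":[0,0,0,0,0],"gripper":[255,255,255,255,255]}'
python3 - <<'E'
from h import *
o=ctrl.get_obs(); print(o["ee_pos"],o["force"])
c=ctrl.camera("scene");P=cloud(c);h=cv2.cvtColor(c["pixels"],cv2.COLOR_RGB2HSV)
m=((h[...,0]<6)|(h[...,0]>174))&(h[...,1]>150)&(h[...,2]>80)&(np.linalg.norm(P-[.597,.1,.30],axis=-1)<.06)
print(m.sum(),np.median(P[m],0),P[m].min(0),P[m].max(0))
cv2.imwrite("pics/f.png",cv2.resize(c["pixels"][120:245,210:310,::-1],(480,600),interpolation=2))
E
```

```text
time_s: 4.93
ee_pos: [0.5993, 0.0973, 0.3174]
eef_rot: [3.139, 0.001, 3.066]
force: [0.8, -1.7, 2.3]
grip_width: 0.0005
[0.59925581 0.0973484  0.31739837] [ 0.77517531 -1.73594136  2.29078848]
62 [0.59882906 0.10430386 0.29600912] [0.57460521 0.09312321 0.28846916] [0.61850444 0.10879266 0.3016537 ]
```

View pics/f.png

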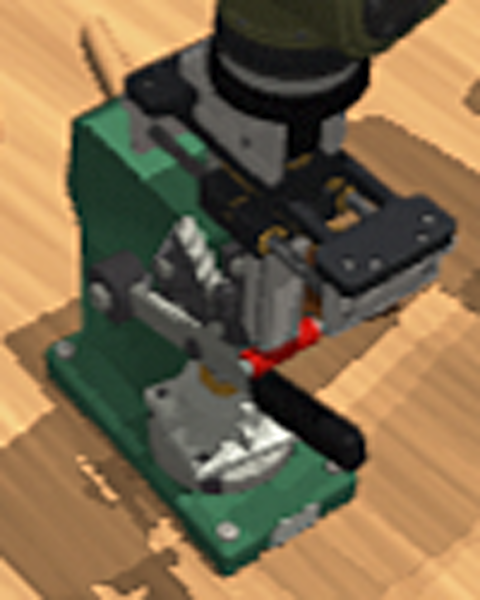

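The bar is now down just over the black grip (crop (280,345)) with the fingertips on it, and the teeth are clear. Continue along the lever's arc.

```bash
python3 -m creep '{"translation":[[0,4,-6],[1,8,-13],[1,11,-20],[1,14,-26],[1,17,-32]],"yaw":[0,0,0,0,0],"gripper":[255,255,255,255,255]}'
python3 -m creep '{"translation":[[0,2,-6],[0,4,-12],[0,6,-18],[0,6,-18]],"yaw":[0,0,0,0],"gripper":[255,255,255,255]}'
python3 - <<'E'
from h import *
o=ctrl.get_obs(); print(o["ee_pos"],o["force"])
c=ctrl.camera("scene");P=cloud(c);h=cv2.cvtColor(c["pixels"],cv2.COLOR_RGB2HSV)
m=((h[...,0]<6)|(h[...,0]>174))&(h[...,1]>150)&(h[...,2]>80)&(np.linalg.norm(P-[.6,.12,.26],axis=-1)<.06)
print(m.sum(),np.median(P[m],0),P[m].min(0),P[m].max(0))
E
```

```text
time_s: 5.4
ee_pos: [0.6005, 0.1149, 0.2856]
eef_rot: [3.138, 0.003, 3.067]
force: [1.5, -0.9, 2.6]
grip_width: 0.0005
time_s: 5.73
ee_pos: [0.6003, 0.1215, 0.2663]
eef_rot: [3.138, 0.002, 3.067]
force: [1.1, 2.4, 3.9]
grip_width: 0.0005
[0.60027658 0.12148558 0.26634936] [1.14325337 2.36678592 3.8897418 ]
42 [0.60547685 0.12617978 0.24498878] [0.57708612 0.11641966 0.21864007] [0.62057717 0.12936133 0.24945943]
```

```bash
python3 -m creep '{"translation":[[0,2,-6],[0,3,-12],[0,4,-18],[0,5,-24],[0,6,-30]],"yaw":[0,0,0,0,0],"gripper":[255,255,255,255,255]}'
python3 -m creep '{"translation":[[0,0,-6],[0,1,-12],[0,1,-18],[0,0,-24],[0,0,-24]],"yaw":[0,0,0,0,0],"gripper":[255,255,255,255,255]}'
python3 - <<'E'
from h import *
o=ctrl.get_obs(); print(o["ee_pos"],o["force"])
c=ctrl.camera("scene");P=cloud(c);h=cv2.cvtColor(c["pixels"],cv2.COLOR_RGB2HSV)
m=((h[...,0]<6)|(h[...,0]>174))&(h[...,1]>150)&(h[...,2]>80)&(np.linalg.norm(P-[.6,.125,.19],axis=-1)<.06)
print(m.sum(),np.median(P[m],0),P[m].min(0),P[m].max(0))
E
```

```text
time_s: 6.2
ee_pos: [0.6006, 0.1272, 0.2379]
eef_rot: [3.138, 0.004, 3.067]
force: [0.2, 0.6, 7.6]
grip_width: 0.0006
time_s: 6.62
ee_pos: [0.6007, 0.1274, 0.2137]
eef_rot: [3.137, 0.004, 3.067]
force: [1.2, 2.2, 5.9]
grip_width: 0.0005
[0.60071242 0.1274144  0.2136903 ] [1.2303136  2.18233141 5.93697531]
37 [0.6086     0.13138649 0.19234227] [0.57630786 0.12154656 0.17126848] [0.62106734 0.13563098 0.19687735]
```

```bash
python3 -m creep '{"translation":[[0,0,-6],[0,-1,-12],[0,-2,-18],[0,-4,-24],[0,-5,-30]],"yaw":[0,0,0,0,0],"gripper":[255,255,255,255,255]}'
python3 -m creep '{"translation":[[0,-1,-3],[0,-2,-6],[0,-2,-9],[0,-2,-9]],"yaw":[0,0,0,0],"gripper":[255,255,255,255]}'
python3 -m creep '{"translation":[[0,0,-2],[0,-1,-4],[0,-1,-4]],"yaw":[0,0,0],"gripper":[255,255,255]}'
```

```text
time_s: 7.08
ee_pos: [0.6009, 0.1227, 0.1847]
eef_rot: [3.136, 0.005, 3.067]
force: [-1.8, 4.4, 7.6]
grip_width: 0.0004
time_s: 7.42
ee_pos: [0.601, 0.1206, 0.1763]
eef_rot: [3.136, 0.006, 3.067]
force: [-2.8, 1.2, 9.4]
grip_width: 0.0004
time_s: 7.67
ee_pos: [0.601, 0.1199, 0.1737]
eef_rot: [3.135, 0.007, 3.067]
force: [-5.0, 3.6, 12.7]
grip_width: 0.0002
```

```bash
python3 -m creep '{"translation":[[0,0,-2],[0,-1,-4],[0,-1,-4]],"yaw":[0,0,0],"gripper":[255,255,255]}'
python3 - <<'E'
from h import *
o=ctrl.get_obs(); print(o["ee_pos"],o["force"])
c=ctrl.camera("scene")
cv2.imwrite("pics/g.png",cv2.resize(c["pixels"][130:240,215:303,::-1],(480,600),interpolation=2))
E
```

```text
time_s: 7.92
ee_pos: [0.6011, 0.1193, 0.1716]
eef_rot: [3.134, 0.008, 3.067]
force: [-7.6, 3.5, 17.9]
grip_width: 0.0007
[0.60109498 0.11926635 0.1715782 ] [-7.62922818  3.4652271  17.9043805 ]
```

View pics/g.png

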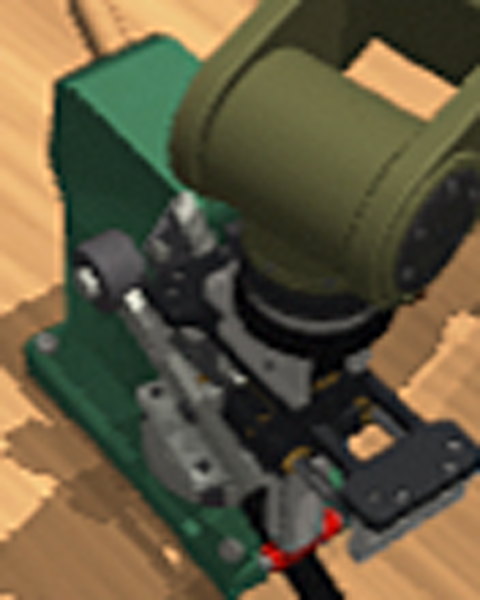

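Resistance has risen to 18 N at a lever angle I work out as about 0.87, so the bush is probably bottoming. One more small push will confirm it.

```bash
python3 -m creep '{"translation":[[0,0,-2],[0,-1,-4],[0,-1,-4]],"yaw":[0,0,0],"gripper":[255,255,255]}'
python3 -c "
from station import ctrl
o=ctrl.get_obs();print(o['ee_pos'],o['force'],o['moment'])"
```

```text
time_s: 8.22
ee_pos: [0.6011, 0.1188, 0.1699]
eef_rot: [3.133, 0.009, 3.067]
force: [-9.7, 4.5, 20.9]
grip_width: 0.0006
[0.60114398 0.11878932 0.16990093] [-9.73997566  4.54517449 20.85119057] [0.92423697 1.76335267 0.03728246]
```

Force is 21 N with almost no travel left. I'll release straight up and check the result.

```bash
python3 -m creep '{"translation":[[0,0,6],[0,0,14],[0,0,26],[0,2,45],[0,6,75]],"yaw":[0,0,0,0,0],"gripper":[255,255,255,255,255]}'
python3 -m creep '{"translation":[[0,10,40],[0,20,80],[0,50,120],[0,80,150],[0,110,150]],"yaw":[0,0,0,0,0],"gripper":[255,255,255,255,255]}'
python3 -m creep '{"translation":[[-35,0,0],[-70,0,0],[-105,0,0],[-140,0,0],[-160,0,0]],"yaw":[0,0,0,0,0],"gripper":[255,255,255,255,255]}'
python3 - <<'E'
from h import *
c=ctrl.camera("scene");P=cloud(c);h=cv2.cvtColor(c["pixels"],cv2.COLOR_RGB2HSV)
roi=np.zeros((384,512),bool); roi[125:250,210:310]=1
m=roi&((h[...,0]<6)|(h[...,0]>174))&(h[...,1]>150)&(h[...,2]>80)&(abs(P[...,0]-.6)<.04)&(P[...,2]>.1)
print("bar",m.sum(),np.median(P[m],0),P[m].min(0),P[m].max(0))
y=roi&(h[...,0]>10)&(h[...,0]<30)&(h[...,1]>130)&(P[...,2]>.07)&(P[...,2]<.16)&(abs(P[...,1]+.02)<.04)&(abs(P[...,0]-.526)<.03)
print("brass",y.sum(),np.median(P[y],0) if y.any() else 0, np.sort(P[y][:,2])[-6:])
cv2.imwrite("pics/i.png",cv2.resize(c["pixels"][130:250,215:311,::-1],(480,600),interpolation=2))
E
```

```text
time_s: 8.63
ee_pos: [0.6003, 0.124, 0.2437]
eef_rot: [3.134, 0.005, 3.066]
force: [0.1, 0.3, 0.4]
grip_width: 0.0005
time_s: 9.05
ee_pos: [0.6003, 0.2336, 0.4002]
eef_rot: [3.132, 0.012, 3.064]
force: [0.1, -0.6, 1.0]
grip_width: 0.0003
time_s: 9.47
ee_pos: [0.4376, 0.2331, 0.4009]
eef_rot: [3.133, 0.012, 3.064]
force: [1.0, 0.3, 0.9]
grip_width: 0.0006
bar 80 [0.59809118 0.12350077 0.17303863] [0.57341774 0.11381611 0.1417595 ] [0.62066679 0.12928247 0.17740781]
brass 1 [ 0.53499151 -0.0274297   0.0966607 ] [0.0966607]
```

View pics/i.png

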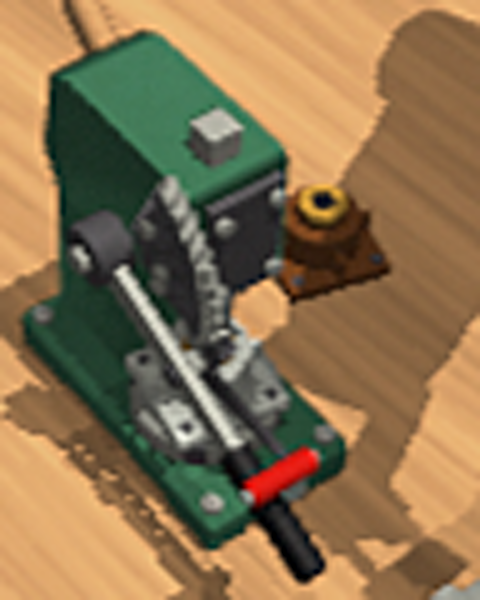

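The bar has sprung back off the grip (crop (282,475)), the lever is well below level, and the ram stands much lower. As a cross-check I'll measure the ram's drop and the housing.

Run:
```python
from h import *
import pickle
a=pickle.load(open("scene.pkl","rb")); b=ctrl.camera("scene")
for c in(a,b):
    P=cloud(c); h=cv2.cvtColor(c["pixels"],cv2.COLOR_RGB2HSV)
    m=(np.hypot(P[...,0]-.526,P[...,1]+.019)<.012)&(P[...,2]>.278)&(h[...,1]<60)
    z=P[m][:,2]; print("ram",len(z),np.percentile(z,[50,75,90,100]))
    # white housing foot: top at z~.06
    f=(abs(P[...,2]-.060)<.006)&(h[...,1]<50)&(np.hypot(P[...,0]-.526,P[...,1]+.019)<.07)
    print("foot",f.sum(),P[f].mean(0),P[f].max(0)[:2])
    g=(abs(P[...,2]-.272)<.004)&(h[...,1]>80)&(abs(P[...,0]-.52)<.04)&(abs(P[...,1]+.06)<.09); print("head z",np.median(P[g][:,2]))
o=ctrl.get_obs(); print(o["force"])
```

```text
ram 102 [0.30333658 0.31268552 0.31365676 0.31727229]
foot 238 [ 0.53646389 -0.00727173  0.06109878] [0.57318661 0.02779928]
head z 0.2733562645434603
ram 63 [0.29341414 0.29469344 0.29577865 0.29813636]
foot 187 [ 0.53595834 -0.01066918  0.06112377] [0.5740609  0.02826505]
head z 0.2732625418283816
[ 1.1034903  -0.6226908   1.04586383]
```

The checks agree:
- The ram dropped about 18 to 18.5 mm, which puts the lever at about 0.84 to 0.88.
- The final push of 21 N is well above the 10 to 14 N needed for pressing, so the bush has hit its stop.
- The foot of the housing hasn't moved, and the robot is clear of everything.

I'm handing in.

```bash
python3 -c "
from station import ctrl
print(ctrl.hand_in())"
```

```text
the job is handed in; nothing more can be done
None
```

I pressed the red bar down until the pawl looked clear of the teeth, then followed the lever's arc until the bush appeared to bottom. I then lifted straight off and handed in at about 10 s of robot time. The hand-in gave no verdict.

**Mishap:** on the first try the fingertips slid past the front of the bar without measurable force. I went back up, pressed straight down until I felt contact, and carried on from there.

**Last checks:**
- **Bush home:** this is inferred, because the lever hid the flange from the camera.
  - Resistance rose to 21 N with little travel left, against the 10 to 14 N that pressing needs.
  - A sideways force of about 10 N also built up at the bar, which I put down to friction on the bar.
  - The ram dropped about 18 to 18.5 mm, which means a lever angle of about 0.84 to 0.88. The bar's position gave about 0.9, which roughly agrees. Home is 0.82 to 0.87.
- **Pawl:** the bar sprang back off the grip to about its rest distance from the pivot. I did not measure the pawl angle itself.
- **Housing:** the far edges of its foot are within 1 mm of where they started. The average of the visible patch shifted 3 mm, probably because the lowered lever now covers part of it.
- **Bystanders:** I did not measure these again. The robot only came near the press, and it was clear of everything at the end, with forces at noise level.

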